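Walk the tea chest onto its mat

TASK

The thin grey place mat is where the tall wooden tea chest belongs: first move the shaker off it and stand it upright on the wooden serving board beside the jar. Then tip the chest forward onto the bottom edge that faces the mat and walk it over by its handle, swinging first one leading corner well forward while the other stays planted, then, still tipped, swinging the other corner forward to catch up, and so on; never lift the whole chest off the worktop or topple it. Leave it standing flat with its whole base on the mat, the shaker standing on the board, and the other things where they were.

Things in the scene. Friction and masses are not known exactly. Their poses are not given: they have to be found in the camera images.
- chest: Tall wooden tea chest, one rigid piece, 90 mm (its x) by 130 mm (its y), body 150 mm high with a handle on top (194 mm in all), 0.5 to 0.85 kg, centre of mass about 80 mm up its middle. Origin: centre of the underside; z up, x points the way it is to walk (roughly at the mat; it starts up to 0.1 rad off the mat's x axis), y to the left of that.
- chest_handle (a point): Middle of the chest's handle bar, 181 mm above the underside: a flat wooden bar along the chest's y, 98 mm long, 16 mm thick (x), 26 mm high (168 to 194 mm above the underside), standing on two end posts at y = +-42 mm with an 18 mm gap under the bar. Grip it from above across its thickness; held so, the chest follows the hand's tilt and turn.
- chest_lead_left (a point): Bottom corner of the chest at its x = +45, y = +65 mm: one end of the leading edge (the edge that faces the mat, onto which it is tipped).
- chest_lead_right (a point): Bottom corner of the chest at its x = +45, y = -65 mm: other end of the leading edge.
- chest_rear_left (a point): Bottom corner of the chest at its x = -45, y = +65 mm.
- chest_rear_right (a point): Bottom corner of the chest at its x = -45, y = -65 mm.
- place_mat: Thin grey rectangular place mat with a dark border, fixed, 130 mm (its x) by 170 mm (its y), about 1 mm thick, lies flush: nothing catches on its edge and things on it stand at worktop height. Origin: its centre. Its x axis points away from the chest's starting place, roughly to the robot's left; the chest must end with its x along the mat's x.
- shaker: Small glass shaker with a rounded grey metal top, 44 mm in diameter, 90 mm high (the top 16 mm are narrower, 34 mm), 0.1 kg. Starts upright on the mat; it stands with a slight lean of up to 0.05 rad. Origin: centre of the underside, z up.
- board: Flat pale wooden serving board, fixed, 200 mm (its x) by 130 mm (its y), 12 mm thick, to the robot's left of the mat. Origin: centre of its underside, z up. The jar stands on the half with x > 0; the half with x < 0 is free.
- jar: Jar with a black lid, 63 mm in diameter, 94 mm high, standing on the board's x > 0 half; leave it. Origin: centre of the underside.
- mug: White mug with green spots, 78 mm wide, 93 mm high, to the robot's right; leave it. Origin on its underside.
- bowl: White bowl, 118 mm wide, 76 mm high, to the robot's right; leave it. Origin on its underside.
- cup: White cup with a handle, 83 mm wide, 54 mm high, at the back; leave it. Origin on its underside.
Things that resemble listed ones, but are neither listed nor needed, are in the scene too. Leave any pink or purple look-alike of the shaker alone.

How it is judged:
By the outcome, as a careful person would: the job done as asked, in the order asked, and still so for the second after the job is handed in, with the robot touching nothing.
It also fails if it takes over 61 s, if anything falls off the work surface, if the arm or the gripper's body presses on something with over 40 N, if the wrist force passes 120 N, or if a joint passes its speed limit or range.

ROBOT

A 6-joint arm with a two-finger parallel gripper is mounted at the origin on a cart in front of the work surface, level with it; the furniture and walls round the work are solid. World frame = base frame: x ahead of the robot, y to its left, z up, the work surface at z = 0. Lengths are in m, angles in rad, forces in N, time in s.
With the tool pointing down it reaches from about 0.4 to 0.825 m from the base axis. Payload 7 kg.
Tool frame: the origin (TCP) lies midway between the tips of the shut fingers; the grasp point (between the pads) lies 19 mm behind it; z points along the fingers, y is the line along which they close (so a half turn about z gives the same grasp; the last joint's range is limited). The gripper opens to 85 mm and grips with 20 to 120 N. Pads are 22 mm wide; open, the fingers measure 114 mm over their backs; the gripper's body (76 mm by 85 mm) begins 54 mm behind the grasp point. The pads swing forward as they close: fully open they stand 13 mm farther back than shut.
Start: joints at [-0.875, 0.359, 0.012, 0, -1.224, -0.288], TCP at [0.268, -0.62, 0.203] pointing down, gripper open.
Joint ranges: [-3.07, 3.07], [-1.43, 2.12], [-1.02, 1.25], [-3.03, 1.67], [-3.05, -0], [-3.03, 3.03]. Speed limits (rad/s): [2.39, 2.39, 3.01, 3.14, 3.14, 3.14].

INTERFACE

Orientations are given as a rotation vector (axis times angle).
In Python, from plant import get_obs, camera, camera_params, close_job, silhouettes gives the robot as it stands.
- The arm moves only by the tool move_arm, never from a script. Its argument "targets" is a list of rows, each a list of 3 entries, a list of its own where there are three numbers: the turn, a rotation vector about the tool's x, y, z in degrees, then the shift along the tool's x, y, z in mm, then the opening, from 0 (shut) to 1 (fully open). In form: [[[wx, wy, wz], [dx, dy, dz], jaw], ...]. A call has 1 to 20 rows; each row shifts and turns the commanded pose from where the row before left it, along the tool's axes as they then stand; what a row does not reach is not made up. A row lasts 1/8 s, in which the tool goes at most 62.5 mm and 10.7 degrees, less where a joint would pass 70% of its speed; a pose out of reach is approached as far as the arm can. A call with a gripper value outside its range is refused whole. The fingers move at their own pace and stop on an object; the grip force is fixed at half the most. Time passes only in rows, so rows that do not move let the fingers close. It gives the time, the measured TCP pose, the force, the opening and the grip force at its end, in the units of the state.
- get_obs(): the state, without advancing time (a new reading comes with each control period).
- camera(name): name is "side" or "top" or "wrist"; returns the picture (480x640x3 uint8, blue, green, red); there is no depth.
- camera_params(name): a dict with "K" (3x3 intrinsics, pixels), "rvec" (rotation vector, rad) and "tvec" (3), from world to camera coordinates, as OpenCV has them; the wrist camera has in their place "mount" (4x4, takes a point from camera to tool coordinates, whose origin is the TCP and whose axes are the flange's). Camera axes: x right, y down, z forward; pixel columns grow to the right and rows downward; lengths in m; the calibration is good to about 2 mm. A picture is of the moment at which its call begins: read the wrist's pose just before it. camera_params takes no time and is no camera call.
- close_job(): hands the job in; it is judged then, once.
Trained networks look in the newest picture that a camera, given by its name, has taken for a name from the list of things; names that differ only in an ending like _2 or _b are one class to them, and where a whole thing is asked for, a point or a joint stands for the part that bears it (a point fixed in the world has none). Each returns a list of dicts, best first, with "conf" (0 to 1); they miss things now and then, are a little off and sometimes report something else, mostly with a low value. They report only what shows in the picture. A call takes as long as a camera call. They do not tell look-alikes from the thing itself.
- silhouettes(name, camera): "pixels" (480x640 bool, what is visible of it) and "uv" ([column, row] in pixels, amid what is visible of it).
The state is a dict: "time": time; "joints": joint angles; "dq": joint speeds; "joint_efforts": joint torques, N m; "tcp_pos": TCP position; "tool_rot": TCP orientation; "force": force on the tool from outside, world axes, zero at the start; "moment": the same for the moment, N m; "opening": finger opening in m; "grasp_force": force on a finger pad.
Only numpy, scipy, OpenCV 4.12 (cv2) and the standard library are available. Lean on these libraries where they do the work, as an engineer would, in place of code of your own. Each camera call takes 0.05 s, during which the arm holds its last target. There are 200 camera calls.

## Working session

There is one attempt and no reset: what is moved stays moved. The work goes in short steps, Python scripts to look and compute and a tool call to move; the robot and the scene stay as the last step left them, time stands still between calls to the robot, and variables do not carry over. Pictures are saved under pics/ and viewed, at most 10 in all, crops included, and the job is handed in when it is done.

Besides the shell and the picture viewer there is one more tool, called after "Emit:" in YAML: its name, and indented under it one key for each argument. move_arm: Moves the arm, as the interface text tells. Its arguments: {"type":"object","properties":{"targets":{"type":"array","items":{"type":"array"}}},"required":["targets"]}

```bash
mkdir -p pics; ls
python3 - <<'E'
from plant import *
import cv2,numpy as np
o=get_obs();print(o)
for c in("side","top"):
    im=camera(c);cv2.imwrite(f"pics/{c}0.png",im)
    p=camera_params(c);R=cv2.Rodrigues(np.array(p["rvec"]))[0];print(c,p["K"],-R.T@np.array(p["tvec"]).ravel())
    for n in["chest","chest_handle","place_mat","shaker","board","jar"]:
        print(n,[(round(s["conf"],2),np.round(s["uv"]),int(s["pixels"].sum())) for s in silhouettes(n,c)])
print(camera_params("wrist"))
E
```

```text
pics
{'time': 0.0, 'joints': array([-8.74915766e-01,  3.59412263e-01,  1.10418708e-02, -3.49902847e-04,
       -1.22409752e+00, -2.88076308e-01]), 'dq': array([-0.00061855, -0.00015862, -0.00039928, -0.00134983, -0.00020113,
        0.00194464]), 'joint_efforts': array([ 2.61553840e-03, -5.83318162e+01,  2.93419361e+01,  6.93660155e+00,
       -5.99135295e-03, -4.46358990e-05]), 'tcp_pos': array([ 0.26744197, -0.6191708 ,  0.20153996]), 'tool_rot': array([ 6.35863186e-01, -3.07605864e+00, -2.55801159e-03]), 'force': array([-0.51053895,  0.20298491, -0.18977384]), 'moment': array([ 0.02072361, -0.01060596,  0.00266731]), 'grasp_force': 0.0, 'opening': 0.08560381229392687}
side [[460.49836771   0.         311.66512183]
 [  0.         460.49836771 240.57404517]
 [  0.           0.           1.        ]] [0.53333188 0.85534648 0.82194203]
chest [(0.83, array([300., 233.]), 3734)]
chest_handle [(0.63, array([300., 232.]), 3717)]
place_mat [(0.67, array([318., 303.]), 2204)]
shaker [(0.98, array([291., 288.]), 462), (0.95, array([286., 335.]), 558), (0.79, array([356., 254.]), 448), (0.77,
[... 587 characters left out ...]
8)]
board [(0.79, array([170., 296.]), 4306), (0.39, array([435., 190.]), 934), (0.22, array([352., 224.]), 3230)]
jar [(0.67, array([162., 262.]), 942), (0.22, array([351., 226.]), 3284)]
{'K': array([[393.51755908,   0.        , 322.51838859],
       [  0.        , 393.51755908, 233.44405002],
       [  0.        ,   0.        ,   1.        ]]), 'mount': array([[ 7.04977800e-04, -9.60221820e-01, -2.79237461e-01,
         7.03530689e-02],
       [ 9.99999733e-01,  6.23865167e-04,  3.79349765e-04,
        -4.17130260e-04],
       [-1.90053397e-04, -2.79237654e-01,  9.60222004e-01,
        -1.70710143e-01],
       [ 0.00000000e+00,  0.00000000e+00,  0.00000000e+00,
         1.00000000e+00]])}
```

View pics/side0.png

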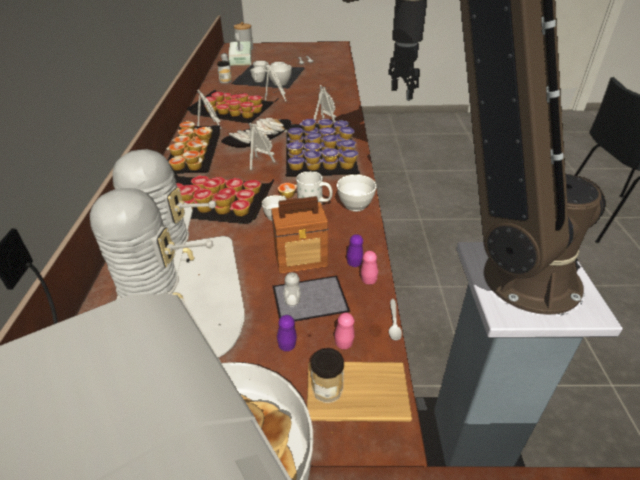

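View pics/top0.png

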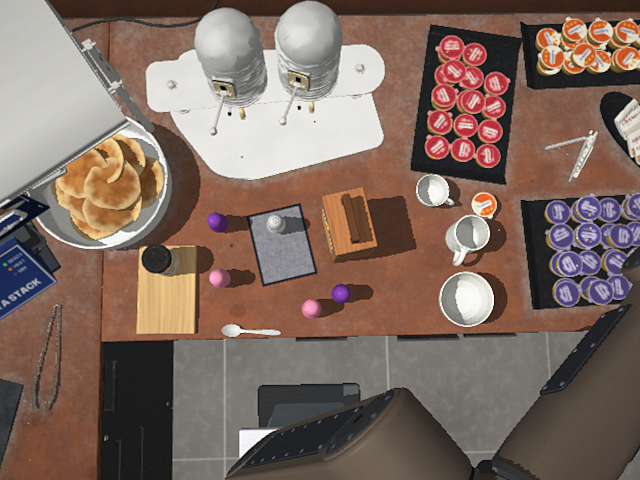

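The listed shaker is the clear glass one with the grey top, standing on the mat at side (291,288) and top (274,225). The purple ones at side (286,335) and (356,254), and the pink ones at (343,330) and (368,268), are look-alikes. Next I fit poses from the silhouettes and crop to confirm the choice.

```bash
cat > h.py <<'E'
from plant import *
import cv2,numpy as np
from scipy.optimize import minimize
from scipy.spatial.transform import Rotation as Ro
def proj(c,P):
    p=camera_params(c);return cv2.projectPoints(np.array(P,float),np.array(p["rvec"],float),np.array(p["tvec"],float),np.array(p["K"]),None)[0][:,0]
def plane(c,uv,z):
    p=camera_params(c);R=cv2.Rodrigues(np.array(p["rvec"]))[0];C=-R.T@np.array(p["tvec"]).ravel()
    d=np.c_[np.reshape(uv,(-1,2)),np.ones(len(np.reshape(uv,(-1,2))))]@np.linalg.inv(p["K"]).T@R
    return C+d*((z-C[2])/d[:,2])[:,None]
def box(x0,x1,y0,y1,z0,z1): return np.array([[x,y,z] for x in(x0,x1) for y in(y0,y1) for z in(z0,z1)])
def cyl(r,z0,z1):
    t=np.linspace(0,2*np.pi,24,endpoint=False);return np.vstack([np.c_[r*np.cos(t),r*np.sin(t),0*t+z] for z in(z0,z1)])
CHEST=[box(-.045,.045,-.065,.065,0,.15),box(-.008,.008,-.049,.049,.168,.194),box(-.008,.008,-.049,-.035,.15,.17),box(-.008,.008,.035,.049,.15,.17)]
SH=[cyl(.022,0,.074),cyl(.017,.074,.09)]
MAT=[box(-.065,.065,-.085,.085,0,.001)]
BOARD=[box(-.1,.1,-.065,.065,0,.012)]
JAR=[cyl(.0315,0,.094)]
def render(c,parts,q,z=0):
    m=np.zeros((480,640),np.uint8);R=Ro.from_euler('z',q[2]).as_matrix()
    for P in parts:
        uv=proj(c,P@R.T+[q[0],q[1],z]);cv2.fillConvexPoly(m,cv2.convexHull(np.round(uv*16).astype(np.int32)),1,shift=4)
    return m>0
def pick(n,c,near=None):
    s=silhouettes(n,c)
    if near is not None: s=[a for a in s if np.hypot(*(np.array(a["uv"])-near))<15]
    return s[0]["pixels"] if s else None
def fit(parts,masks,q0,z=0,yaw=True,occ=None):
    def f(q):
        q=q if len(q)==3 else [*q,0];e=0
        for c,m in masks.items():
            r=render(c,parts,q,z);v=~occ[c] if occ and c in occ else True
            e+=1-((r&m&v).sum()/max(1,((r|m)&v).sum()))
        return e
    n=3 if yaw else 2;best=None
    for s in(.03,.008,.003):
        x0=best.x if best is not None else np.array(q0[:n]);sim=np.vstack([x0]+[x0+np.eye(n)[i]*(s if i<2 else s*8) for i in range(n)])
        best=minimize(f,x0,method="Nelder-Mead",options=dict(initial_simplex=sim,xatol=2e-4,fatol=1e-4))
    return best.x,best.fun
E
python3 - <<'E'
from h import *
T,S=camera("top"),camera("side")
a=cv2.resize(T[190:300,190:400],None,fx=3.6,fy=3.6);b=cv2.resize(S[250:330,240:400],None,fx=2.4,fy=2.4);cv2.imwrite("pics/c1.png",np.vstack([a,np.pad(b,((0,0),(0,a.shape[1]-b.shape[1]),(0,0)))]))
mk={n:{c:pick(n,c) for c in("top","side")} for n in("chest","place_mat","board","jar")}
sh={"top":pick("shaker","top",(274,225)),"side":pick("shaker","side",(291,288))}
for n in mk:
    uv={"chest":(346,225),"place_mat":(282,244),"board":(168,288),"jar":(160,260)}[n]
    q0=[*plane("top",uv,.08 if n in("chest","jar") else 0)[0][:2],np.pi if n=="board" else np.pi/2]
    P={"chest":CHEST,"place_mat":MAT,"board":BOARD,"jar":JAR}[n]
    if n=="board": q0[2]=0.
    occ=None
    if n=="place_mat": occ={c:sh[c]|mk["chest"][c] for c in sh}
    if n=="board": occ=mk["jar"]
    if n=="jar": print(n,*fit(P,mk[n],q0,.012,False))
    else:
        q,e=fit(P,mk[n],q0,0,True,occ);print(n,q,e)
        for c in sh: print(c,fit(P,{c:mk[n][c]},q,0,True,occ))
q0=plane("top",(274,225),.08)[0][:2];print("sh",*fit(SH,sh,q0,0,False))
E
```

```text
chest [ 0.59006473 -0.08953189  1.77508143] 0.07842142491659043
top (array([ 0.5891459 , -0.08949397,  1.77462962]), np.float64(0.04611650485436891))Traceback (most recent call last):
  File "<stdin>", line 17, in <module>
  File "h.py", line 38, in fit
    best=minimize(f,x0,method="Nelder-Mead",options=dict(initial_simplex=sim,xatol=2e-4,fatol=1e-4))
    res = _minimize_neldermead(fun, x0, args, callback, bounds=bounds,
                               **options)
    fsim[k] = func(sim[k])
              ~~~~^^^^^^^^
    fx = function(np.copy(x), *(wrapper_args + args))
  File "h.py", line 32, in f
    r=render(c,parts,q,z);v=~occ[c] if occ and c in occ else True
  File "h.py", line 22, in render
    uv=proj(c,P@R.T+[q[0],q[1],z]);cv2.fillConvexPoly(m,cv2.convexHull(np.round(uv*16).astype(np.int32)),1,shift=4)
  File "h.py", line 6, in proj
    p=camera_params(c);return cv2.projectPoints(np.array(P,float),np.array(p["rvec"],float),np.array(p["tvec"],float),np.array(p["K"]),None)[0][:,0]
ValueError: time passes only in moves, steps and waits
```

View pics/c1.png

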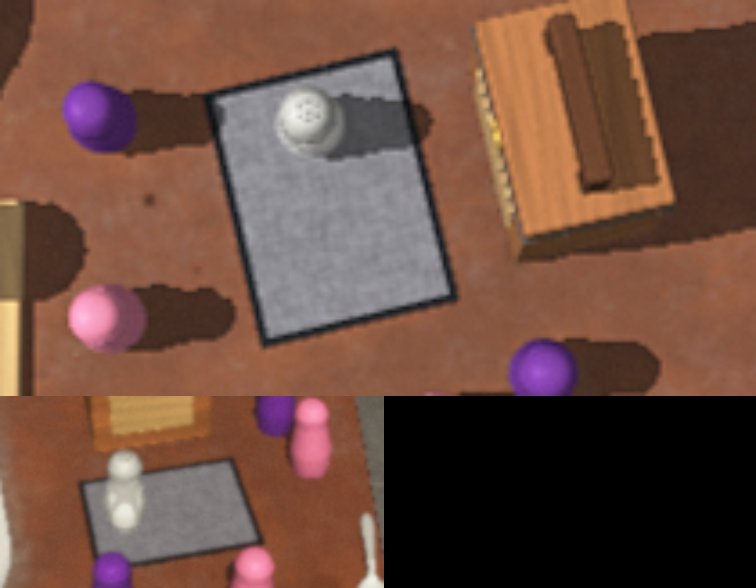

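The crop confirms it: the only shaker on the mat is the clear/white one with a perforated grey top. `camera_params` has a call limit, so I cache the parameters.

```bash
python3 - <<'E'
s=open("h.py").read()
s=s.replace("def proj(c,P):","import functools\ncamera_params=functools.lru_cache(None)(camera_params)\ndef proj(c,P):",1)
open("h.py","w").write(s)
E
python3 - <<'E'
from h import *
T,S=camera("top"),camera("side")
mk={n:{c:pick(n,c) for c in("top","side")} for n in("chest","place_mat","board","jar")}
sh={"top":pick("shaker","top",(274,225)),"side":pick("shaker","side",(291,288))}
look=np.any([a["pixels"] for a in silhouettes("shaker","side")],axis=0)
for n,P in dict(chest=CHEST,place_mat=MAT,board=BOARD).items():
    uv={"chest":(346,225),"place_mat":(282,244),"board":(168,288)}[n]
    q0=[*plane("top",uv,.08 if n in("chest","jar") else 0)[0][:2],{"chest":1.77,"place_mat":1.8,"board":0.}[n]]
    occ=None
    if n=="place_mat": occ={"top":sh["top"]|mk["chest"]["top"],"side":look|mk["chest"]["side"]}
    if n=="board": occ=mk["jar"]
    q,e=fit(P,mk[n],q0,0,True,occ);print(n,q,e)
    for c in sh: print(c,*fit(P,{c:mk[n][c]},q,0,True,occ))
q0=plane("top",(160,260),.08)[0][:2];print("jar",*fit(JAR,mk["jar"],q0,.012,False))
q0=plane("top",(274,225),.08)[0][:2];print("sh",*fit(SH,sh,q0,0,False))
# mat corners by colour: from top silhouettes
for n,z in(("place_mat",.001),("board",.012)):
    m=mk[n]["top"].copy()
    r=cv2.minAreaRect(np.argwhere(m)[:,::-1].astype(np.float32));b=plane("top",cv2.boxPoints(r),z);print(n,b.mean(0),np.linalg.norm(np.diff(b,axis=0),axis=1),np.arctan2(*(np.diff(b,axis=0)[:,1::-1]).T[::1]) )
E
```

```text
chest [ 0.59130285 -0.08995601  1.76848322] 0.08927657580254622
top [ 0.59130285 -0.08995601  1.76848322] 0.06295399515738498
side [ 0.59104128 -0.08967512  1.78166822] 0.024276859504132275
place_mat [0.56343986 0.05773054 1.78705628] 0.052532686468225176
top [0.56326778 0.0578321  1.78858355] 0.01568825910931171
side [0.56345179 0.05774968 1.788058  ] 0.03416149068322982
board [0.46443483 0.31922473 0.00225954] 0.08997235368452405
top [0.46406355 0.31842052 0.00762503] 0.04646372167544055
side [0.46449487 0.31953766 0.00493431] 0.03539279869067102
jar [0.52369035 0.322636  ] 0.1040944350366323
sh [0.60773724 0.06541661] 0.6337453374258462
place_mat [0.56289246 0.05809399 0.001     ] [0.13492105 0.17203109 0.13274686] [-1.33788291 -2.91798533  1.79726531]
board [0.46252615 0.31883315 0.012     ] [0.13425741 0.19899374 0.13155349] [-1.5888062  -3.13410554  1.55013324]
```

Emit:
move_arm:
  targets:
    - [[0,0,5.45],[0,0,-62],1]
    - [[0,0,5.45],[0,0,-62],1]
    - [[0,0,0],[-37,46,0],1]
    - [[0,0,0],[-37,46,0],1]
    - [[0,0,0],[-37,46,0],1]
    - [[0,0,0],[-37,46,0],1]
    - [[0,0,0],[-37,46,0],1]
    - [[0,0,0],[-37,46,0],1]
    - [[0,0,0],[-37,46,0],1]
    - [[0,0,0],[-37,46,0],1]
    - [[0,0,0],[-37,46,0],1]
    - [[0,0,0],[-37,46,0],1]
    - [[0,0,0],[-37,46,0],1]
    - [[0,0,0],[-37,46,0],1]
    - [[0,0,0],[-37,46,0],1]
    - [[0,0,0],[0,0,-10],1]
    - [[0,0,0],[0,0,50],1]
    - [[0,0,0],[0,0,50],1]
    - [[0,0,0],[0,0,0],1]

```text
time: 4.32
tcp_pos: [0.6059, 0.067, 0.2333]
tool_rot: [0.339, -3.116, 0.002]
force: [-0.0, -0.4, 1.3]
opening: 0.0854
grasp_force: 0.0
```

```bash
cat >> h.py <<'E'
def tool():
    o=get_obs();return np.array(o["tcp_pos"]),Ro.from_rotvec(o["tool_rot"]).as_matrix(),o
def wcam():
    p,R,_=tool();M=np.array(camera_params("wrist")["mount"]);return R@M[:3,:3],p+R@M[:3,3]
def wplane(uv,z,Rc,C):
    uv=np.reshape(uv,(-1,2));d=np.c_[uv,np.ones(len(uv))]@np.linalg.inv(camera_params("wrist")["K"]).T@Rc.T
    return C+d*((z-C[2])/d[:,2])[:,None]
def wproj(P,Rc,C):
    q=(np.array(P)-C)@Rc@np.array(camera_params("wrist")["K"]).T;return q[:,:2]/q[:,2:]
E
python3 - <<'E'
from h import *
Rc,C=wcam();im=camera("wrist");cv2.imwrite("pics/w1.png",im)
print(np.round(C,3))
for s in silhouettes("shaker","wrist"):
    m=s["pixels"];v,u=np.nonzero(m);print(s["conf"],s["uv"],m.sum(),u.min(),u.max(),v.min(),v.max(),wplane(s["uv"],.045,Rc,C))
c=[.6077,.0654];print(wproj([[*c,0],[*c,.045],[*c,.09]],Rc,C))
print(plane("top",(275.8,222),.085),plane("side",(291,288),.045))
E
```

```text
[0.538 0.052 0.405]
0.83 [328.9, 200.7] 1779 304 348 174 224 [[0.60578922 0.07274723 0.045     ]]
0.81 [501.6, 95.2] 3275 461 540 70 123 [[0.48334065 0.19797991 0.045     ]]
0.62 [459.7, 235.6] 2493 429 493 207 261 [[0.61179243 0.20161586 0.045     ]]
[[320.93056522 192.61984061]
 [320.72294531 200.99560388]
 [320.45946774 211.62476659]]
[[0.6006577  0.06695948 0.085     ]] [[0.60649891 0.06853973 0.045     ]]
```

View pics/w1.png

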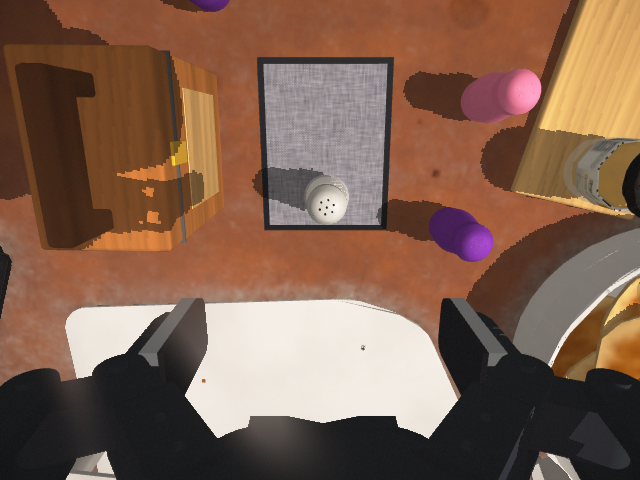

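The shaker stands at wrist (327,205), about 6 px right of the finger centreline. That puts it at world (0.606, 0.0705), which agrees with the top and side cameras. Grasping it now.

Emit:
move_arm:
  targets:
    - [[0,0,0],[-1,3.5,50],1]
    - [[0,0,0],[0,0,50],1]
    - [[0,0,0],[0,0,50],1]
    - [[0,0,0],[0,0,40],1]
    - [[0,0,0],[0,0,15],1]
    - [[0,0,0],[0,0,0],0]
    - [[0,0,0],[0,0,0],0]
    - [[0,0,0],[0,0,0],0]
    - [[0,0,0],[0,0,0],0]
    - [[0,0,0],[0,0,0],0]

```text
time: 5.68
tcp_pos: [0.61, 0.0722, 0.0338]
tool_rot: [-0.342, 3.119, 0.001]
force: [-0.2, 1.3, 6.3]
opening: 0.0316
grasp_force: 59.0
```

Emit:
move_arm:
  targets:
    - [[0,0,0],[0,0,-20],0]
    - [[0,0,0],[0,0,-50],0]
    - [[0,0,0],[0,0,-60],0]
    - [[0,0,0],[0,0,0],0]

```text
time: 6.18
tcp_pos: [0.6119, 0.0727, 0.1683]
tool_rot: [-0.341, 3.112, 0.003]
force: [0.3, 1.0, -2.1]
opening: 0.0315
grasp_force: 59.8
```

Run:
```python
from h import *
Rc,C=wcam();print(tool()[2]["opening"],tool()[2]["force"],tool()[0])
a=camera("wrist");b=camera("side")
print(wproj([[*tool()[0][:2],tool()[0][2]+.019]],Rc,C),proj("side",[tool()[0]+[0,0,.019]]))
cv2.imwrite("pics/w2.png",np.hstack([cv2.resize(a[200:480],(400,175*400//400)),cv2.resize(b[150:325,200:400],(200*2,175*2))[:175*1]]) if 0 else np.vstack([cv2.resize(a[200:],None,fx=.9,fy=.9),cv2.resize(b[160:310,200:392],None,fx=3,fy=2.2)]))
```

```text
0.031537403708640374 [ 0.25263459  0.97766714 -2.05894041] [0.6119026  0.07267852 0.16828206]
[[323.14978829 281.19694111]] [[286.97344262 244.63283242]]
```

View pics/w2.png

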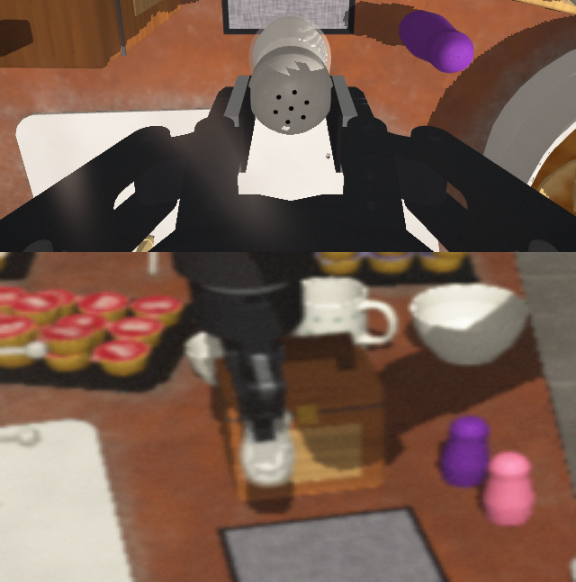

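The shaker is held upright at its waist. Carrying it to the board's free half.

Emit:
move_arm:
  targets:
    - [[0,0,0],[23,47,0],0]
    - [[0,0,0],[23,47,0],0]
    - [[0,0,0],[23,47,0],0]
    - [[0,0,0],[23,47,0],0]
    - [[0,0,0],[23,47,0],0]
    - [[0,0,0],[23,47,0],0]
    - [[0,0,0],[0,0,40],0]
    - [[0,0,0],[0,0,40],0]
    - [[0,0,0],[0,0,25],0]
    - [[0,0,0],[0,0,6],0]
    - [[0,0,0],[0,0,0],0]

```text
time: 7.65
tcp_pos: [0.4128, 0.317, 0.0503]
tool_rot: [0.341, -3.122, 0.002]
force: [-0.8, 1.0, -0.1]
opening: 0.0311
grasp_force: 59.9
```

Emit:
move_arm:
  targets:
    - [[0,0,0],[0,0,2],0]
    - [[0,0,0],[0,0,2],0]
    - [[0,0,0],[0,0,0],0]

```text
time: 8.02
tcp_pos: [0.413, 0.3174, 0.0469]
tool_rot: [-0.341, 3.123, 0.001]
force: [0.0, -0.3, -0.1]
opening: 0.0315
grasp_force: 59.9
```

Emit:
move_arm:
  targets:
    - [[0,0,0],[0,0,1],0]
    - [[0,0,0],[0,0,1],0]
    - [[0,0,0],[0,0,0],0]

```text
time: 8.4
tcp_pos: [0.4136, 0.3177, 0.0457]
tool_rot: [-0.342, 3.121, 0.001]
force: [-1.6, -2.9, 9.3]
opening: 0.0312
grasp_force: 61.0
```

Emit:
move_arm:
  targets:
    - [[0,0,0],[0,0,0],0.5]
    - [[0,0,0],[0,0,0],0.7]
    - [[0,0,0],[0,0,0],1]
    - [[0,0,0],[0,0,0],1]
    - [[0,0,0],[0,0,-40],1]
    - [[0,0,0],[0,0,-55],1]
    - [[0,0,0],[0,0,-55],1]
    - [[0,0,0],[0,0,-55],1]
    - [[0,0,0],[0,0,-50],1]
    - [[0,0,0],[-10.7,-54.5,0],1]
    - [[0,0,0],[-10.7,-54.5,0],1]
    - [[0,0,0],[-10.7,-54.5,0],1]
    - [[0,0,0],[-10.7,-54.5,0],1]
    - [[0,0,0],[-10.7,-54.5,0],1]
    - [[0,0,0],[-10.7,-54.5,0],1]
    - [[0,0,0],[-10.7,-54.5,0],1]
    - [[0,0,0],[-10.7,-54.5,0],1]
    - [[0,0,0],[0,0,0],1]

```text
time: 10.65
tcp_pos: [0.5911, -0.0932, 0.2982]
tool_rot: [0.334, -3.122, 0.001]
force: [-0.6, 0.5, -0.9]
opening: 0.0855
grasp_force: 0.0
```

Run:
```python
from h import *
Rc,C=wcam();p,R,o=tool();print(p,np.degrees(np.arctan2(R[1,1],R[0,1])),o["joints"])
a=camera("wrist");b=camera("side")
cv2.imwrite("pics/w3.png",np.vstack([cv2.resize(a,None,fx=.8,fy=.8),cv2.resize(b[300:420,220:476],None,fx=2,fy=1.8)]))
for q in((.591,-.090,1.7685),(.591,-.0897,1.7817)):
    Q=np.array([[-.008,-.049,.194],[.008,-.049,.194],[.008,.049,.194],[-.008,.049,.194]])@Ro.from_euler('z',q[2]).as_matrix().T+[q[0],q[1],0];print(np.round(wproj(Q,Rc,C)))
for s in silhouettes("shaker","side"): 
    if s["uv"][1]>340: print(s["conf"],s["uv"],plane("side",s["uv"],.055))
np.save("wc.npy",np.c_[Rc,C])
```

```text
[ 0.59105354 -0.093226    0.29817919] 102.21269347869 [ 1.70055944e-01  1.88519572e-01 -5.78833074e-03  2.77836945e-04
 -1.37867298e+00 -1.52775410e+00]
[[315. 284.]
 [337. 285.]
 [340. 153.]
 [317. 152.]]
[[317. 285.]
 [338. 285.]
 [340. 153.]
 [316. 153.]]
0.75 [388.4, 379.2] [[0.40616306 0.32930737 0.055     ]]
```

View pics/w3.png

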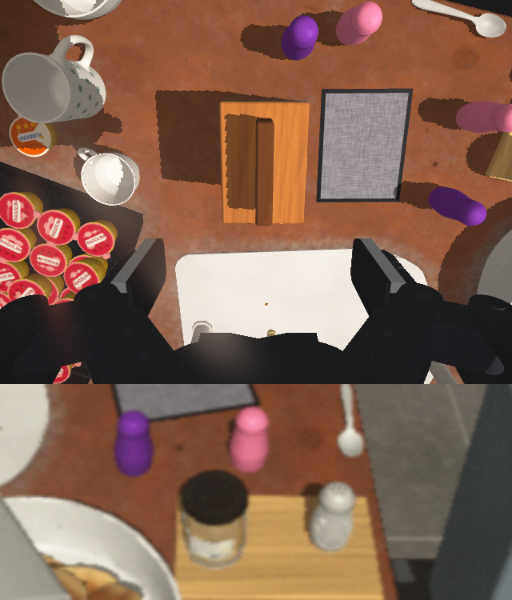

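Shaker stands upright on the board beside the jar, at side crop (333,515). The handle bar is at wrist (331,215), about 2 to 3 px off the prediction. Descending to grip the handle.

Emit:
move_arm:
  targets:
    - [[0,0,0],[1.5,5,40],1]
    - [[0,0,0],[0,0,40],1]
    - [[0,0,0],[0,0,40],1]
    - [[0,0,0],[0,0,18],1]
    - [[0,0,0],[0,0,0],0.6]
    - [[0,0,0],[0,0,0],0.35]
    - [[0,0,0],[0,0,0],0]
    - [[0,0,0],[0,0,0],0]
    - [[0,0,0],[0,0,0],0]
    - [[0,0,0],[0,0,0],0]

```text
time: 12.05
tcp_pos: [0.5887, -0.086, 0.1627]
tool_rot: [-0.341, 3.121, -0.001]
force: [0.2, -2.0, 6.4]
opening: 0.0129
grasp_force: 58.8
```

```bash
cat >> h.py <<'E'
Rz=lambda a:Ro.from_euler('z',a,degrees=True).as_matrix()
def chestR(psi,rho,th): return Rz(psi)@Ro.from_euler('x',rho,degrees=True).as_matrix()@Ro.from_euler('y',th,degrees=True).as_matrix()
COR={"L":np.array([.045,.065,0]),"R":np.array([.045,-.065,0]),"M":np.array([.045,0,0])}
def pose(corner,cpos,psi,rho,th):
    R=chestR(psi,rho,th);return R,np.array(cpos)-R@COR[corner]
def rows(poses,G):
    """chest poses -> tool increments; G=(Rg,pg): chest in tool"""
    out=[];Rg,pg=G;prev=None
    for R,p in poses:
        Rt=R@Rg.T;pt=p-Rt@pg
        if prev is not None:
            out.append([np.round(np.degrees(Ro.from_matrix(prev[0].T@Rt).as_rotvec()),1).tolist(),np.round(prev[0].T@(pt-prev[1])*1e3,1).tolist(),0])
        prev=Rt,pt
    return out
E
python3 - <<'E'
from h import *
p,R,o=tool();print(p,np.degrees(np.arctan2(R[1,1],R[0,1])),o["force"],o["opening"],R)
ms={c:(camera(c),pick("chest",c))[1] for c in("side","top")}
print(*fit(CHEST,{"side":ms["side"]},[.591,-.09,1.78]))
E
```

```text
[ 0.58872777 -0.08597495  0.16266914] 102.46554480934421 [ 0.21911658 -1.9929686   6.38453136] 0.012850975780526614 [[-9.76424209e-01 -2.15852343e-01  1.87903695e-03]
 [-2.15853967e-01  9.76425402e-01 -7.06345478e-04]
 [-1.68227308e-03 -1.09529040e-03 -9.99997985e-01]]
[ 0.58993571 -0.08784872  1.74156507] 0.05520669806384093
```

```bash
cat > plan.py <<'E'
from h import *
import sys
Y0=102.4;G=(np.array([[0,1,0],[1,0,0],[0,0,-1.]]),np.array([-.0008,0,.1627]))
c=np.array([.5895,-.0862,0]);PH=22.;TH=18.;RO_=2.
ps=[pose("M",c+Rz(Y0)@COR["M"],Y0,0,t) for t in np.linspace(0,TH,7)]
tip=ps;segs=[tip]
def swing(last,side,y0,y1,n,press):
    R,p=last;cp=p+R@COR[side];cp[2]=-press
    s=1 if side=="R" else -1;seg=[last]
    seg.append(pose(side,cp,Y0+y0,s*RO_,TH))
    a=np.linspace(y0,y1,n+1)[1:]
    seg+=[pose(side,cp,Y0+v,s*RO_,TH) for v in a]
    seg.append(pose(side,[*cp[:2],0],Y0+y1,0,TH));return seg
PR=.001
for side,y0,y1,n in(("R",0,-PH,5),("L",-PH,PH,10),("R",PH,-PH,10),("L",-PH,0,5)):
    segs.append(swing(segs[-1][-1],side,y0,y1,n,PR))
R,p=segs[-1][-1];e=p+R@COR["M"]
segs.append([pose("M",e,Y0,0,t) for t in np.linspace(TH,0,7)])
if __name__=="__main__":
    for i,s in enumerate(segs):
        R,p=s[-1];Rt=R@G[0].T;pt=p-Rt@G[1]
        print(i,"tcp end",np.round(pt,4),"rv",np.round(Ro.from_matrix(Rt).as_rotvec(),3),"chest",np.round(p,4))
        for r in rows(s,G): print(r)
E
python3 plan.py
```

```text
0 tcp end [ 0.5774 -0.0351  0.1686] rv [-0.332  3.052 -0.483] chest [ 0.589  -0.084   0.0139]
[[3.0, 0.0, -0.0], [-0.0, 8.6, -2.1], 0]
[[3.0, -0.0, 0.0], [-0.0, 8.6, -2.1], 0]
[[3.0, -0.0, -0.0], [0.0, 8.6, -2.1], 0]
[[3.0, -0.0, 0.0], [0.0, 8.6, -2.1], 0]
[[3.0, -0.0, 0.0], [-0.0, 8.6, -2.1], 0]
[[3.0, 0.0, -0.0], [-0.0, 8.6, -2.1], 0]
1 tcp end [ 0.5797 -0.0099  0.1686] rv [-0.258 -3.067  0.486] chest [ 0.5721 -0.0597  0.0139]
[[0.0, 1.9, -0.6], [-5.9, -0.4, -1.1], 0]
[[-0.2, 1.4, 4.2], [-0.7, 4.3, -1.4], 0]
[[-0.2, 1.4, 4.2], [-0.7, 4.3, -1.4], 0]
[[-0.2, 1.4, 4.2], [-0.7, 4.3, -1.4], 0]
[[-0.2, 1.4, 4.2], [-0.7, 4.3, -1.4], 0]
[[-0.2, 1.4, 4.2], [-0.7, 4.3, -1.4], 0]
[[0.0, -1.9, 0.6], [5.9, 0.4, 1.3], 0]
2 tcp end [0.5639 0.0358 0.1686] rv [-0.891  2.88  -0.456] chest [ 0.593  -0.0052  0.0139]
[[0.0, -1.9, 0.6], [5.9, -0.4, -1.1], 0]
[[-0.2, -1.4, -4.2], [0.7, 4.2, -1.4], 0]
[[-0.2, -1.4, -4.2], [0.7, 4.2, -1.4], 0]
[[-0.2, -1.4, -4.2], [0.7, 4.2, -1.4], 0]
[[-0.2, -1.4, -4.2], [0.7, 4.2, -1.4], 0]
[[-0.2, -1.4, -4.2], [0.7, 4.2, -1.4], 0]
[[-0.2, -1.4, -4.2], [0.7, 4.2, -1.4], 
[... 804 characters left out ...]
5553 0.1096 0.1686] rv [-0.332  3.052 -0.483] chest [0.5669 0.0607 0.0139]
[[0.0, -1.9, 0.6], [5.9, -0.4, -1.1], 0]
[[-0.2, -1.4, -4.2], [0.7, 4.2, -1.4], 0]
[[-0.2, -1.4, -4.2], [0.7, 4.2, -1.4], 0]
[[-0.2, -1.4, -4.2], [0.7, 4.2, -1.4], 0]
[[-0.2, -1.4, -4.2], [0.7, 4.2, -1.4], 0]
[[-0.2, -1.4, -4.2], [0.7, 4.2, -1.4], 0]
[[0.0, 1.9, -0.6], [-5.9, 0.4, 1.3], 0]
5 tcp end [0.5666 0.0583 0.1627] rv [ 0.339 -3.123 -0.   ] chest [0.5674 0.0585 0.    ]
[[-3.0, -0.0, 0.0], [0.0, -8.5, 2.6], 0]
[[-3.0, 0.0, -0.0], [0.0, -8.5, 2.6], 0]
[[-3.0, 0.0, -0.0], [-0.0, -8.5, 2.6], 0]
[[-3.0, 0.0, 0.0], [-0.0, -8.5, 2.6], 0]
[[-3.0, 0.0, -0.0], [0.0, -8.5, 2.6], 0]
[[-3.0, -0.0, 0.0], [0.0, -8.5, 2.6], 0]
```

Emit:
move_arm:
  targets:
    - [[3,0,0],[0,8.6,-2.1],0]
    - [[3,0,0],[0,8.6,-2.1],0]
    - [[3,0,0],[0,8.6,-2.1],0]
    - [[3,0,0],[0,8.6,-2.1],0]
    - [[3,0,0],[0,8.6,-2.1],0]
    - [[3,0,0],[0,8.6,-2.1],0]
    - [[0,0,0],[0,0,0],0]

```text
time: 13.12
tcp_pos: [0.5772, -0.0329, 0.1677]
tool_rot: [-0.337, 3.05, -0.484]
force: [1.8, -0.3, 4.9]
opening: 0.0127
grasp_force: 59.6
```

```bash
cat > chk.py <<'E'
import sys
from plan import *
def mask_pose(c,R,p):
    m=np.zeros((480,640),np.uint8)
    for P in CHEST: cv2.fillConvexPoly(m,cv2.convexHull(np.round(proj(c,P@R.T+p)*16).astype(np.int32)),1,shift=4)
    return m>0
p,R,o=tool();Rc=R@G[0];pc=p+R@G[1]
print("t",o["time"],"tcp",p,"F",o["force"],"M",o["moment"],"chest implied corners",{k:np.round(pc+Rc@COR[k],4).tolist() for k in "LR"})
im=camera("side");m=pick("chest","side");im[mask_pose("side",Rc,pc)&~cv2.erode(mask_pose("side",Rc,pc).astype(np.uint8),np.ones((3,3))).astype(bool)]=(0,255,0)
if len(sys.argv)>1: cv2.imwrite(sys.argv[1],cv2.resize(im[140:360,200:440],None,fx=2.5,fy=2.5))
E
python3 chk.py pics/k1.png
```

```text
t 13.125 tcp [ 0.57721699 -0.03290057  0.1676986 ] F [ 1.83456572 -0.2593034   4.92687999] M [ 0.45656394 -0.38615309  0.14119977] chest implied corners {'L': [0.5164, -0.0543, -0.001], 'R': [0.6432, -0.0259, -0.0009]}
```

View pics/k1.png

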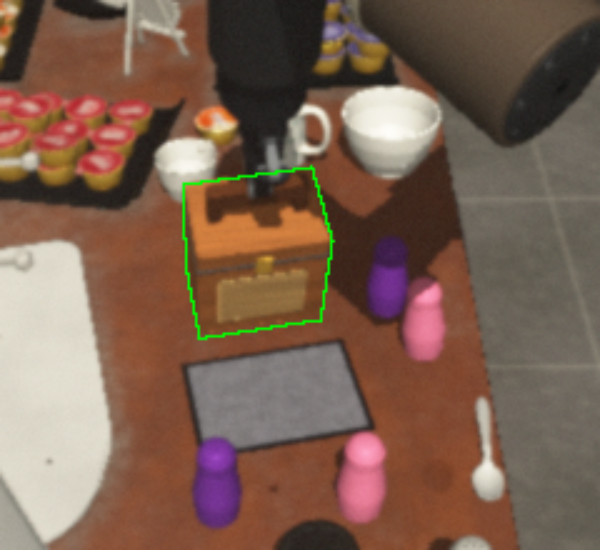

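The overlay matches the tipped chest, with the leading edge on the worktop from crop (202,337) to (322,320). First swing: right corner planted, left corner forward.

Emit:
move_arm:
  targets:
    - [[0,1.9,-0.6],[-5.9,-0.4,-1.1],0]
    - [[0,0,0],[0,0,0],0]
    - [[-0.2,1.4,4.2],[-0.7,4.3,-1.4],0]
    - [[-0.2,1.4,4.2],[-0.7,4.3,-1.4],0]
    - [[-0.2,1.4,4.2],[-0.7,4.3,-1.4],0]
    - [[-0.2,1.4,4.2],[-0.7,4.3,-1.4],0]
    - [[-0.2,1.4,4.2],[-0.7,4.3,-1.4],0]
    - [[0,0,0],[0,0,0],0]

```text
time: 14.22
tcp_pos: [0.5843, -0.0109, 0.1679]
tool_rot: [-0.25, -3.03, 0.469]
force: [-2.2, -0.8, 1.8]
opening: 0.0128
grasp_force: 59.2
```

```bash
python3 chk.py pics/k2.png
```

```text
t 14.225 tcp [ 0.58429325 -0.01086556  0.16789305] F [-2.24257892 -0.83462258  1.78533913] M [ 0.35103588  0.09117121 -0.20942408] chest implied corners {'L': [0.5133, -0.0056, 0.0019], 'R': [0.6413, -0.0277, -0.0033]}
```

View pics/k2.png

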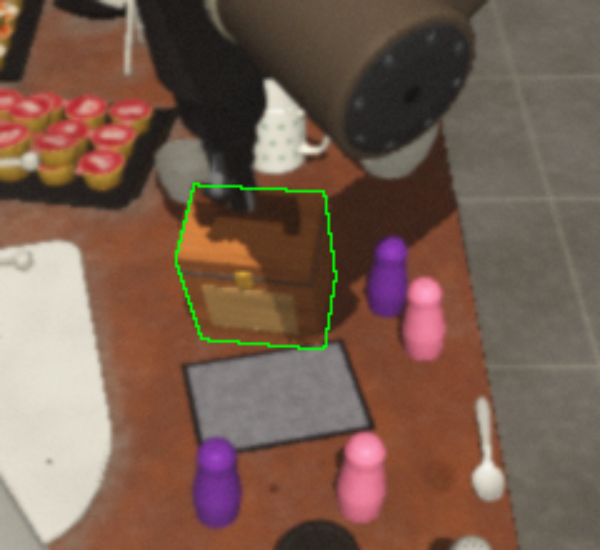

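Emit:
move_arm:
  targets:
    - [[0,-1.9,0.6],[5.9,0.4,1.3],0]
    - [[0,0,0],[0,0,0],0]
    - [[0,-1.9,0.6],[5.9,-0.4,-1.1],0]
    - [[0,0,0],[0,0,0],0]
    - [[-0.2,-1.4,-4.2],[0.7,4.2,-1.4],0]
    - [[-0.2,-1.4,-4.2],[0.7,4.2,-1.4],0]
    - [[-0.2,-1.4,-4.2],[0.7,4.2,-1.4],0]
    - [[-0.2,-1.4,-4.2],[0.7,4.2,-1.4],0]
    - [[-0.2,-1.4,-4.2],[0.7,4.2,-1.4],0]
    - [[0,0,0],[0,0,0],0]

```text
time: 15.58
tcp_pos: [0.5696, 0.0138, 0.169]
tool_rot: [-0.323, 3.02, -0.459]
force: [1.9, -1.8, 1.4]
opening: 0.013
grasp_force: 59.2
```

```bash
python3 chk.py pics/k3.png
```

```text
t 15.575 tcp [0.56960138 0.01380959 0.16899895] F [ 1.94314288 -1.79677052  1.44404226] M [ 0.19269437 -0.49275886  0.25796018] chest implied corners {'L': [0.5144, -0.0047, -0.002], 'R': [0.6412, 0.0235, 0.0029]}
```

Emit:
move_arm:
  targets:
    - [[-0.2,-1.4,-4.2],[0.7,4.2,-1.4],0]
    - [[-0.2,-1.4,-4.2],[0.7,4.2,-1.4],0]
    - [[-0.2,-1.4,-4.2],[0.7,4.2,-1.4],0]
    - [[-0.2,-1.4,-4.2],[0.7,4.2,-1.4],0]
    - [[-0.2,-1.4,-4.2],[0.7,4.2,-1.4],0]
    - [[0,0,0],[0,0,0],0]
    - [[0,1.9,-0.6],[-5.9,0.4,1.3],0]
    - [[0,0,0],[0,0,0],0]

```text
time: 16.68
tcp_pos: [0.5639, 0.0359, 0.1683]
tool_rot: [-0.89, 2.879, -0.44]
force: [-4.0, -3.4, 9.1]
opening: 0.013
grasp_force: 60.6
```

```bash
python3 chk.py pics/k3.png
```

```text
t 16.675 tcp [0.56386982 0.03593894 0.16834331] F [-3.98470163 -3.42925999  9.10125442] M [-1.1657987   1.32805594 -0.59799034] chest implied corners {'L': [0.5152, -0.0047, -0.0008], 'R': [0.6224, 0.0688, 0.0001]}
```

View pics/k3.png

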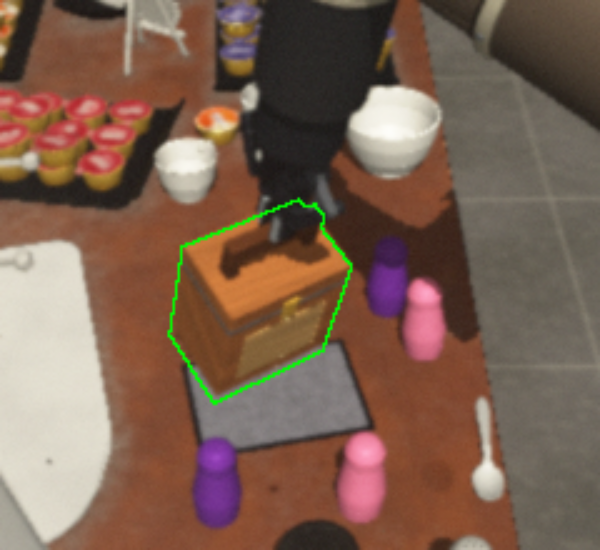

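The overlay sits about 2 px below the bottom-right corner at crop (222,392), and the moment points to the left corner carrying the load. So the chest has rolled slightly in the grip. I lower the right corner with the left one planted until it bears.

Emit:
move_arm:
  targets:
    - [[0,1,-0.3],[-3,0.2,0.7],0]
    - [[0,0,0],[0,0,0],0]

```text
time: 17.02
tcp_pos: [0.5668, 0.0374, 0.1691]
tool_rot: [-0.898, 2.891, -0.451]
force: [-5.9, -2.4, 18.2]
opening: 0.0132
grasp_force: 61.7
```

```bash
python3 chk.py
```

```text
t 17.025 tcp [0.56676979 0.03735785 0.16910592] F [-5.89232217 -2.38861935 18.22090635] M [-1.95144446  1.61567827 -0.82441499] chest implied corners {'L': [0.5159, -0.005, 0.0011], 'R': [0.6231, 0.0684, -0.0003]}
```

Emit:
move_arm:
  targets:
    - [[0,1,-0.3],[-3,0.2,0.7],0]
    - [[0,0,0],[0,0,0],0]

```text
time: 17.38
tcp_pos: [0.57, 0.039, 0.1699]
tool_rot: [-0.906, 2.903, -0.463]
force: [-7.4, -3.3, 25.7]
opening: 0.0131
grasp_force: 62.8
```

```bash
python3 chk.py
```

```text
t 17.375 tcp [0.56997794 0.03901765 0.16987502] F [-7.35207042 -3.25440031 25.68269571] M [-2.95985196  1.96982032 -1.07580304] chest implied corners {'L': [0.5169, -0.0052, 0.003], 'R': [0.6241, 0.0683, -0.0005]}
```

```bash
cat > edge.py <<'E'
from chk import *
def low(m):
    v=np.where(m.any(0),479-np.argmax(m[::-1],axis=0),-1);return v
a=low(m);b=low(mask_pose("side",Rc,pc));w=(a>0)&(b>0);u=np.nonzero(w)[0]
uL,uR=proj("side",[pc+Rc@COR["L"],pc+Rc@COR["R"]]);print("px L",uL,"px R",uR)
d=(a-b)[w];print("obs-pred rows by column:",u[0],u[-1],d[::3])
E
python3 edge.py; python3 - <<'E'
E
```

```text
t 17.475 tcp [0.56968795 0.03887538 0.16982453] F [-7.59309567 -4.29967555 25.6435411 ] M [-2.93228773  1.99754407 -1.02974113] chest implied corners {'L': [0.5166, -0.0052, 0.0029], 'R': [0.6238, 0.0682, -0.0006]}
px L [328.03660765 279.18109864] px R [284.85138451 301.22542086]
obs-pred rows by column: 269 337 [-6 -7 -6 -6 -6 -6 -3 -4 -4 -4 -3 -4 -3 -4 -3 -3 -3 -3 -3 -3 -2 -2 -3]
```

```bash
cat > comp.py <<'E'
from chk import *
im=camera("side");t=camera("top");Rw,Cw=wcam();w=camera("wrist")
E_=[(0,1),(2,3),(4,5),(6,7),(0,2),(1,3),(4,6),(5,7),(0,4),(1,5),(2,6),(3,7)]
def draw(img,f,k,ox,oy):
    for P in CHEST[:2]:
        q=((f(P@Rc.T+pc)+.5-[ox,oy])*k).astype(int)
        for i,j in E_: cv2.line(img,q[i].tolist(),q[j].tolist(),(0,255,0),1)
    return img
A=draw(cv2.resize(im[210:320,250:360],None,fx=4.5,fy=4.5,interpolation=cv2.INTER_CUBIC),lambda P:proj("side",P),4.5,250,210)
B=draw(cv2.resize(t[180:300,250:370],None,fx=2.5,fy=2.5),lambda P:proj("top",P),2.5,250,180)
W=cv2.resize(w[0:320,120:520],(300,240));W=draw(W,lambda P:wproj(P,Rw,Cw),.75,120,0)
R_=np.vstack([B,W]);H=max(A.shape[0],R_.shape[0])
pad=lambda x:np.pad(x,((0,H-x.shape[0]),(0,0),(0,0)))
cv2.imwrite("pics/comp.png",np.hstack([pad(A),pad(R_)]))
E
python3 comp.py
```

```text
t 17.575 tcp [0.56959156 0.03882412 0.16979802] F [-8.71659312 -3.56517133 24.70393417] M [-2.85196708  1.97494667 -1.06741417] chest implied corners {'L': [0.5165, -0.0053, 0.0029], 'R': [0.6237, 0.0682, -0.0006]}
```

View pics/comp.png

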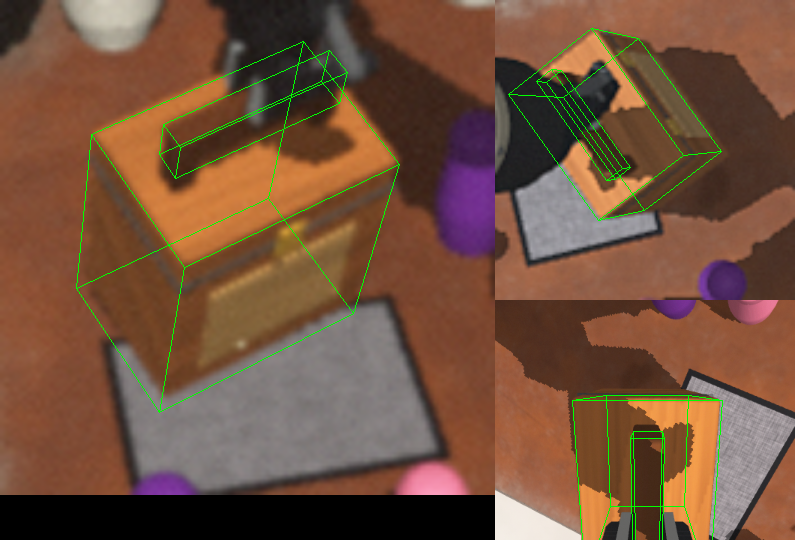

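The view shows the top of the chest matching, but the front bottom-right corner is at crop (168,392) where (160,410) was predicted. So the chest has pitched or rolled in the grip. I fit that slip numerically.

```bash
cat > slip.py <<'E'
from chk import *
gp=p-R[:,2]*.019
def cand(q): # roll(x),pitch(y),yaw(z) deg in chest axes about grasp, slide along tool x, chest z
    D=Ro.from_euler('xyz',q[:3],degrees=True).as_matrix();Rn=Rc@D
    off=Rc.T@(pc-gp);return Rn,gp+Rn@off+Rc@np.array([0,q[3],q[4]])/1e3
def cost(q):
    Rn,pn=cand(q);r=mask_pose("side",Rn,pn);e=1-(r&m&win).sum()/((r|m)&win).sum()
    zmin=min((pn+Rn@COR[k])[2] for k in "LR")
    return e+ (zmin/.004)**2*.05+ .0004*(q[0]**2+q[1]**2)+.002*(q[2]**2+q[3]**2+q[4]**2)
top=proj("side",(np.array([[.045,.065,.15],[.045,-.065,.15]])@Rc.T+pc))[:,1].min()
win=np.zeros((480,640),bool);win[int(top)-5:]=True
res=[minimize(cost,x0,method="Nelder-Mead",options=dict(initial_simplex=np.vstack([x0]+[np.array(x0)+3*e for e in np.eye(5)]),maxiter=400)) for x0 in([0,0,0,0,0.],[0,4,0,0,0.],[3,0,0,0,0.])]
b=min(res,key=lambda r:r.fun);print([(np.round(r.x,1),round(r.fun,4)) for r in res],cost(np.zeros(5)))
Rn,pn=cand(b.x);print("L,R",np.round([pn+Rn@COR[k] for k in "LR"],4).tolist());e=Ro.from_matrix(Rn).as_euler('ZXY',degrees=True);print("yaw,roll,tilt",e)
G2=(R.T@Rn,R.T@(pn-p));np.savez("G.npz",Rg=G2[0],pg=G2[1])
E
python3 slip.py
```

```text
t 17.825 tcp [0.56954583 0.03874277 0.16980003] F [-7.75062407 -3.16020669 25.7481693 ] M [-2.8628517   1.90086175 -1.00479669] chest implied corners {'L': [0.5165, -0.0054, 0.0029], 'R': [0.6237, 0.0681, -0.0006]}
[(array([2. , 2.4, 0. , 0.8, 1.1]), np.float64(0.027)), (array([ 2. ,  2.3, -0.7,  0.3,  0.8]), np.float64(0.0278)), (array([ 2.1,  2.4, -0.1,  0.3,  1.1]), np.float64(0.0254))] 0.0859403315952786
L,R [[0.5146, -0.0146, 0.0071], [0.6227, 0.0571, -0.0008]]
yaw,roll,tilt [123.54690657   3.49999625  20.1102108 ]
```

```bash
cat > sw.py <<'E'
from h import *
import sys
# usage: side relyaw_end n roll tilt zplant
side,y1,n,ro,th,z=sys.argv[1],*map(float,sys.argv[2:7]);n=int(n);ro*=1 if side=="R" else -1
g=np.load("G.npz");G=(g["Rg"],g["pg"]);p,R,o=tool()
Rc=R@G[0];pc=p+R@G[1];y,r,t=Ro.from_matrix(Rc).as_euler('ZXY',degrees=True)
cp=pc+Rc@COR[side];cp[2]=z
ps=[(Rc,pc),pose(side,cp,y,ro,th)]+[pose(side,cp,v,ro,th) for v in np.linspace(y,102.4+y1,n+1)[1:]]
for q in rows(ps,G): print(q)
print("now",y-102.4,r,t,"end L,R",[np.round(ps[-1][1]+ps[-1][0]@COR[k],4).tolist() for k in "LR"])
E
python3 sw.py R -25 11 2.5 20 0.0007
```

```text
[[-0.1, -1.0, 0.3], [3.0, -0.4, -0.4], 0]
[[-0.0, 1.3, 4.0], [-1.2, 4.0, -1.3], 0]
[[-0.0, 1.3, 4.0], [-1.2, 4.0, -1.3], 0]
[[-0.0, 1.3, 4.0], [-1.2, 4.0, -1.3], 0]
[[-0.0, 1.3, 4.0], [-1.2, 4.0, -1.3], 0]
[[-0.0, 1.3, 4.0], [-1.2, 4.0, -1.3], 0]
[[-0.0, 1.3, 4.0], [-1.2, 4.0, -1.3], 0]
[[-0.0, 1.3, 4.0], [-1.2, 4.0, -1.3], 0]
[[-0.0, 1.3, 4.0], [-1.2, 4.0, -1.3], 0]
[[-0.0, 1.3, 4.0], [-1.2, 4.0, -1.3], 0]
[[-0.0, 1.3, 4.0], [-1.2, 4.0, -1.3], 0]
[[-0.0, 1.3, 4.0], [-1.2, 4.0, -1.3], 0]
now 21.153617210613092 3.49949935629804 20.108492752297465 end L,R [[0.496, 0.0855, 0.0064], [0.6227, 0.0571, 0.0007]]
```

First the relief row plus 5 swing rows, then a check.

Emit:
move_arm:
  targets:
    - [[-0.1,-1,0.3],[3,-0.4,-0.4],0]
    - [[0,0,0],[0,0,0],0]
    - [[0,1.3,4],[-1.2,4,-1.3],0]
    - [[0,1.3,4],[-1.2,4,-1.3],0]
    - [[0,1.3,4],[-1.2,4,-1.3],0]
    - [[0,1.3,4],[-1.2,4,-1.3],0]
    - [[0,1.3,4],[-1.2,4,-1.3],0]
    - [[0,0,0],[0,0,0],0]

```text
time: 18.92
tcp_pos: [0.5624, 0.059, 0.1679]
tool_rot: [-0.361, 3.062, -0.479]
force: [-5.6, -1.2, 11.8]
opening: 0.0131
grasp_force: 61.0
```

```bash
sed -i 's/^Rc=R@G\[0\].*//; ' /dev/null; python3 slip.py
```

```text
t 18.925 tcp [0.56243135 0.05896009 0.16794713] F [-5.64091718 -1.24738489 11.7898348 ] M [-0.93753438  1.47548832 -0.66243858] chest implied corners {'L': [0.4991, 0.0372, 0.0002], 'R': [0.6256, 0.0672, -0.0017]}
[(array([ 1.1,  3.7, -1.1, -0.5,  1. ]), np.float64(0.0308)), (array([ 0.9,  3.7, -1. ,  0.1,  0.8]), np.float64(0.0305)), (array([ 1. ,  3.7, -0.9, -0.2,  0.7]), np.float64(0.0301))] 0.1358962248386742
L,R [[0.4993, 0.0265, 0.0028], [0.6264, 0.0538, -0.0005]]
yaw,roll,tilt [102.11247792   1.43728442  21.42174241]sed: couldn't edit /dev/null: not a regular file
```

```bash
python3 sw.py R -26 6 2.5 21 0.0005
```

```text
[[-0.4, 1.0, -0.3], [-3.1, -1.9, -1.8], 0]
[[-0.1, 1.3, 4.1], [-1.5, 4.1, -1.3], 0]
[[-0.1, 1.3, 4.1], [-1.5, 4.1, -1.3], 0]
[[-0.1, 1.3, 4.1], [-1.5, 4.1, -1.3], 0]
[[-0.1, 1.3, 4.1], [-1.5, 4.1, -1.3], 0]
[[-0.1, 1.3, 4.1], [-1.5, 4.1, -1.3], 0]
[[-0.1, 1.3, 4.1], [-1.5, 4.1, -1.3], 0]
now -0.24099662352030293 1.445837988311352 21.418211160336963 end L,R [[0.4998, 0.084, 0.0062], [0.626, 0.0535, 0.0005]]
```

Emit:
move_arm:
  targets:
    - [[0,1,-0.3],[-3,-0.5,-1],0]
    - [[-0.1,1.3,4.1],[-1.5,4.1,-1.3],0]
    - [[-0.1,1.3,4.1],[-1.5,4.1,-1.3],0]
    - [[-0.1,1.3,4.1],[-1.5,4.1,-1.3],0]
    - [[-0.1,1.3,4.1],[-1.5,4.1,-1.3],0]
    - [[-0.1,1.3,4.1],[-1.5,4.1,-1.3],0]
    - [[-0.1,1.3,4.1],[-1.5,4.1,-1.3],0]
    - [[0,0,0],[0,0,0],0]

```text
time: 20.02
tcp_pos: [0.5727, 0.0855, 0.1679]
tool_rot: [-0.324, -3.022, 0.471]
force: [-2.2, 0.5, 6.6]
opening: 0.0128
grasp_force: 60.3
```

```bash
python3 slip.py; python3 sw.py L 0 7 2 21 0.0
```

```text
t 20.025 tcp [0.57269636 0.08550423 0.16786163] F [-2.21862047  0.49366784  6.56762815] M [-0.1401416   1.13235574 -0.45877235] chest implied corners {'L': [0.5032, 0.0935, 0.0014], 'R': [0.63, 0.0653, -0.0028]}
[(array([-0.7,  4.3, -0. ,  0.4,  0.4]), np.float64(0.0229)), (array([-0.8,  4.4,  0.4,  0.8,  0.4]), np.float64(0.0244)), (array([-0.9,  4.4,  0.3,  0.9,  0.1]), np.float64(0.0232))] 0.16746405388173582
L,R [[0.502, 0.0792, 0.0025], [0.629, 0.0515, -0.0001]]
yaw,roll,tilt [77.7112605   1.16289751 22.26161332]
[[-1.3, -3.0, 0.9], [9.3, -3.9, 0.1], 0]
[[-0.1, -1.0, -3.4], [1.2, 3.4, -1.0], 0]
[[-0.1, -1.0, -3.4], [1.2, 3.4, -1.0], 0]
[[-0.1, -1.0, -3.4], [1.2, 3.4, -1.0], 0]
[[-0.1, -1.0, -3.4], [1.2, 3.4, -1.0], 0]
[[-0.1, -1.0, -3.4], [1.2, 3.4, -1.0], 0]
[[-0.1, -1.0, -3.4], [1.2, 3.4, -1.0], 0]
[[-0.1, -1.0, -3.4], [1.2, 3.4, -1.0], 0]
now -24.630709847197295 1.1749788926193434 22.263918643507562 end L,R [[0.5016, 0.0789, 0.0], [0.6285, 0.1068, 0.0045]]
```

```bash
python3 sw.py L 6 8 1.5 22.3 0.0005
```

```text
[[0.0, -2.5, 0.8], [7.8, -0.2, -0.7], 0]
[[-0.1, -1.2, -3.6], [1.6, 3.7, -1.2], 0]
[[-0.1, -1.2, -3.6], [1.6, 3.7, -1.2], 0]
[[-0.1, -1.2, -3.6], [1.6, 3.7, -1.2], 0]
[[-0.1, -1.2, -3.6], [1.6, 3.7, -1.2], 0]
[[-0.1, -1.2, -3.6], [1.6, 3.7, -1.2], 0]
[[-0.1, -1.2, -3.6], [1.6, 3.7, -1.2], 0]
[[-0.1, -1.2, -3.6], [1.6, 3.7, -1.2], 0]
[[-0.1, -1.2, -3.6], [1.6, 3.7, -1.2], 0]
now -24.630709847197295 1.1749788926193434 22.263918643507562 end L,R [[0.5016, 0.0789, 0.0005], [0.6249, 0.1199, 0.0039]]
```

Emit:
move_arm:
  targets:
    - [[0,-1.2,0.4],[3.6,0.3,1],0]
    - [[0,0,0],[0,0,0],0]
    - [[0,-1.4,0.5],[4.3,-0.3,-0.9],0]
    - [[-0.1,-1.2,-3.6],[1.6,3.7,-1.2],0]
    - [[-0.1,-1.2,-3.6],[1.6,3.7,-1.2],0]
    - [[-0.1,-1.2,-3.6],[1.6,3.7,-1.2],0]
    - [[-0.1,-1.2,-3.6],[1.6,3.7,-1.2],0]
    - [[-0.1,-1.2,-3.6],[1.6,3.7,-1.2],0]
    - [[-0.1,-1.2,-3.6],[1.6,3.7,-1.2],0]
    - [[-0.1,-1.2,-3.6],[1.6,3.7,-1.2],0]
    - [[-0.1,-1.2,-3.6],[1.6,3.7,-1.2],0]
    - [[0,0,0],[0,0,0],0]

```text
time: 21.62
tcp_pos: [0.5513, 0.118, 0.1675]
tool_rot: [-0.47, 2.999, -0.459]
force: [2.3, -0.9, -0.7]
opening: 0.013
grasp_force: 59.2
```

```bash
python3 slip.py; python3 sw.py R 0 2 1 22 0.0
```

```text
t 21.625 tcp [0.55125466 0.11803863 0.16751277] F [ 2.29419662 -0.88603829 -0.65336468] M [ 0.13348964 -0.0763135   0.3198402 ] chest implied corners {'L': [0.496, 0.0934, -0.0027], 'R': [0.6196, 0.1336, 0.0005]}
[(array([ 1. ,  4.5, -0.1, -0.3,  0.2]), np.float64(0.0264)), (array([ 0.8,  4.5, -0.1,  0.1,  0.3]), np.float64(0.0271)), (array([ 0.9,  4.4, -0.6, -0.7,  0.3]), np.float64(0.0284))] 0.15771311831306623
L,R [[0.4976, 0.0792, 0.0], [0.6215, 0.1183, 0.0011]]
yaw,roll,tilt [107.51949865  -0.45846467  22.11579993]
[[-0.1, 1.4, -0.4], [-4.2, -0.5, -0.4], 0]
[[-0.0, 0.8, 2.4], [-1.0, 2.6, -0.8], 0]
[[-0.0, 0.8, 2.4], [-1.0, 2.6, -0.8], 0]
now 5.049474163820335 -0.44240892238571994 22.115778227353086 end L,R [[0.4949, 0.0902, 0.0023], [0.6219, 0.1182, 0.0]]
```

Emit:
move_arm:
  targets:
    - [[0,1.4,-0.4],[-4.2,-0.3,0.3],0]
    - [[0,0,0],[0,0,0],0]
    - [[0,0.8,2.4],[-1,2.6,-0.8],0]
    - [[0,0.8,2.4],[-1,2.6,-0.8],0]
    - [[0,0,0],[0,0,0],0]
    - [[0,-1,0.3],[3,0.2,0.5],0]
    - [[0,0,0],[0,0,0],0]

```text
time: 22.6
tcp_pos: [0.5539, 0.1246, 0.1672]
tool_rot: [-0.34, 3.037, -0.467]
force: [1.2, -1.3, 2.4]
opening: 0.0126
grasp_force: 59.7
```

```bash
python3 slip.py
python3 - <<'E'
from h import *
g=np.load("G.npz");G=(g["Rg"],g["pg"]);p,R,o=tool();Rc=R@G[0];pc=p+R@G[1];y,r,t=Ro.from_matrix(Rc).as_euler('ZXY',degrees=True)
e=pc+Rc@COR["M"];print(y,r,t,e)
ps=[(Rc,pc)]+[pose("M",e*[1,1,1-k],y*(1-k)+102.4*k,r*(1-k),t*(1-k)) for k in np.linspace(0,1,8)[1:]]
for q in rows(ps,G):print(q)
E
```

```text
t 22.6 tcp [0.55389666 0.12461858 0.16715974] F [ 1.24908565 -1.30402508  2.39434788] M [-0.04244919 -0.21633787  0.0370048 ] chest implied corners {'L': [0.4954, 0.1047, -0.0025], 'R': [0.6221, 0.1338, -0.0004]}
[(array([ 1.3,  4.1, -0.6, -0.2,  0.2]), np.float64(0.028)), (array([ 1.2,  3.9, -0.1,  0.3,  0.4]), np.float64(0.0295)), (array([ 1.1,  4.1, -1. ,  0.1,  0.3]), np.float64(0.0288))] 0.16013397662791085
L,R [[0.4946, 0.0921, 0.0001], [0.6219, 0.1188, -0.0001]]
yaw,roll,tilt [1.01854468e+02 8.31528335e-02 2.17228120e+01]
101.87192812570527 0.10517489662891794 21.72690895740978 [ 5.58286972e-01  1.05443397e-01 -1.42104183e-05]
[[-3.1, -0.1, 0.0], [0.2, -8.9, 2.0], 0]
[[-3.1, -0.1, -0.0], [0.2, -8.9, 2.0], 0]
[[-3.1, -0.1, -0.0], [0.2, -8.9, 2.0], 0]
[[-3.1, -0.1, -0.0], [0.2, -8.9, 2.0], 0]
[[-3.1, -0.1, -0.0], [0.2, -8.9, 2.0], 0]
[[-3.1, -0.1, -0.0], [0.2, -8.9, 2.0], 0]
[[-3.1, -0.1, -0.0], [0.1, -8.9, 2.0], 0]
```

Emit:
move_arm:
  targets:
    - [[-3.1,0,0],[0.2,-8.9,2],0]
    - [[-3.1,0,0],[0.2,-8.9,2],0]
    - [[-3.1,0,0],[0.2,-8.9,2],0]
    - [[-3.1,0,0],[0.2,-8.9,2],0]
    - [[-3.1,0,0],[0.2,-8.9,2],0]
    - [[-3.1,0,0],[0.2,-8.9,2],0]
    - [[0,0,0],[0,0,0],0]

```text
time: 23.58
tcp_pos: [0.5646, 0.0702, 0.1633]
tool_rot: [-0.348, 3.11, 0.031]
force: [0.4, -0.1, -2.7]
opening: 0.0131
grasp_force: 59.1
```

```bash
python3 slip.py
```

```text
t 23.575 tcp [0.56457521 0.07018012 0.16331439] F [ 0.36280577 -0.07546381 -2.73219879] M [-0.24930421 -0.40721626 -0.06903297] chest implied corners {'L': [0.4936, 0.1033, 0.0006], 'R': [0.6204, 0.132, 0.0024]}
[(array([-0.2,  2.5, -1. , -0. ,  0.9]), np.float64(0.0305)), (array([-0.3,  2.3, -1. , -0.1,  1. ]), np.float64(0.0302)), (array([-0.2,  2.5, -1.2, -0.6,  0.7]), np.float64(0.0297))] 0.06404543969842855
L,R [[0.4969, 0.0972, -0.0008], [0.6243, 0.1232, 0.0014]]
yaw,roll,tilt [101.53355854  -0.9462813    1.44531677]
```

Emit:
move_arm:
  targets:
    - [[-2,0,0],[0,-7,1.8],0]
    - [[0,0,0],[0,0,0],0]

```text
time: 23.92
tcp_pos: [0.5682, 0.0652, 0.1639]
tool_rot: [-0.354, 3.107, 0.085]
force: [2.7, 3.3, 6.5]
opening: 0.0129
grasp_force: 60.3
```

```bash
python3 slip.py
```

```text
t 23.925 tcp [0.56815444 0.06520183 0.16388801] F [2.749611   3.30842884 6.45797132] M [ 0.92975427 -0.77500865 -0.03755482] chest implied corners {'L': [0.4967, 0.1036, 0.0025], 'R': [0.6233, 0.1328, 0.0051]}
[(array([ 1.2,  3.2, -1.2, -0.6, -0.5]), np.float64(0.0265)), (array([ 1.2,  3.6, -1.2, -0.2, -0.4]), np.float64(0.0269)), (array([ 1.3,  3.2, -1.3, -0.4, -0.7]), np.float64(0.0256))] 0.08780053585264139
L,R [[0.496, 0.0945, 0.0005], [0.6233, 0.1208, 0.0001]]
yaw,roll,tilt [101.69627652   0.19049589   0.23261186]
```

Emit:
move_arm:
  targets:
    - [[0,0,0],[0,0,0],0.3]
    - [[0,0,0],[0,0,0],0.5]
    - [[0,0,0],[0,0,0],1]
    - [[0,0,0],[0,0,0],1]
    - [[0,0,0],[0,0,-15],1]
    - [[0,0,0],[0,0,-40],1]
    - [[0,0,0],[0,0,-50],1]
    - [[0,0,0],[-10,-40,-30],1]
    - [[0,0,0],[-10,-55,0],1]
    - [[0,0,0],[0,-55,0],1]
    - [[0,0,0],[0,-55,0],1]
    - [[0,0,0],[0,-55,0],1]
    - [[0,0,0],[0,0,0],1]

```text
time: 25.65
tcp_pos: [0.6433, -0.1957, 0.2836]
tool_rot: [-0.347, 3.113, 0.083]
force: [-0.1, 0.3, -0.3]
opening: 0.0853
grasp_force: 0.0
```

Run:
```python
from h import *
print(get_obs()["time"],get_obs()["tcp_pos"])
ms={}
for c in("side","top"):
    im=camera(c);cv2.imwrite(f"pics/end_{c}.png",im);ms[c]=pick("chest",c)
    print(c,[(round(s["conf"],2),np.round(s["uv"])) for s in silhouettes("shaker",c)],[np.round(s["uv"]) for s in silhouettes("jar",c)[:1]])
    print(fit(CHEST,{c:ms[c]},[.568,.063,1.78]))
x,e=fit(CHEST,ms,[.568,.063,1.78]);print(x,e)
R=Rz(102.44)[:2,:2]
C=np.array([[a*.045,b*.065] for a in(1,-1) for b in(1,-1)])@Ro.from_euler('z',x[2]).as_matrix()[:2,:2].T+x[:2]
print("corners in mat frame mm",np.round((C-[.5634,.0577])@R*1e3,1))
```

```text
25.65 [ 0.64328627 -0.19565348  0.2835707 ]
side [(0.97, array([288., 336.])), (0.92, array([388., 376.])), (0.88, array([353., 253.])), (0.63, array([344., 331.])), (0.61, array([370., 272.]))] [array([326., 375.])]
(array([0.56888555, 0.06868525, 1.75294952]), np.float64(0.05395449620801729))
top [(0.84, array([214., 223.])), (0.7, array([162., 316.])), (0.6, array([222., 276.]))] [array([160., 259.])]
(array([0.56645395, 0.07359598, 1.76087215]), np.float64(0.36900129701686124))
[0.56832963 0.0710706  1.74749007] 0.4272942209208669
corners in mat frame mm [[ 59.6  55.4]
 [ 54.3 -74.5]
 [-30.3  59.1]
 [-35.6 -70.8]]
```

Emit:
move_arm:
  targets:
    - [[0,0,0],[20,-55,-10],1]
    - [[0,0,0],[25,-50,0],1]
    - [[0,0,0],[25,-50,0],1]
    - [[0,0,0],[25,-50,0],1]
    - [[0,0,0],[25,-50,0],1]
    - [[0,0,0],[25,-50,0],1]
    - [[0,0,0],[0,0,0],1]

```text
time: 26.92
tcp_pos: [0.5688, -0.5246, 0.2741]
tool_rot: [-0.348, 3.114, 0.085]
force: [0.2, 1.3, 0.0]
opening: 0.0852
grasp_force: 0.0
```

Run:
```python
from h import *
ms={};mm={}
for c in("side","top"):
    camera(c);ms[c]=pick("chest",c);mm[c]=pick("place_mat",c)
    x,e=fit(CHEST,{c:ms[c]},[.568,.066,1.77]);print(c,x,e,ms[c].sum())
    m=mm[c]
    if m is None: continue
    r=render(c,MAT,[.5634,.0577,1.788]);print("mat seen",m.sum(),"iou w/ predicted minus chest",(m&r&~ms[c]).sum()/((m|r)&~ms[c]).sum())
x,e=fit(CHEST,ms,[.568,.066,1.77]);print(x,e)
# front strip gap in side view: along mat x, chest lower boundary vs mat front edge (border)
for b in(-.05,-.03,0,.03,.05):
    a=np.arange(.02,.08,.0005);P=np.c_[a,0*a+b,0*a]@Rz(102.44).T+[.5634,.0577,0]
    uv=np.round(proj("side",P)).astype(int)
    ch=ms["side"][uv[:,1],uv[:,0]];mt=mm["side"][uv[:,1],uv[:,0]]
    print(b,"chest to",a[ch].max() if ch.any() else None,"mat",(a[mt].min(),a[mt].max()) if mt.any() else None)
```

```text
side [0.56894105 0.06823444 1.75416306] 0.03634790134141064 4463
mat seen 550 iou w/ predicted minus chest 0.7577464788732394
top [0.56691163 0.06847582 1.7882748 ] 0.02975420439844756 3005
mat seen 1353 iou w/ predicted minus chest 0.8683693516699411
[0.56808286 0.06857424 1.77634374] 0.07342440491088309
-0.05 chest to 0.05100000000000003 mat None
-0.03 chest to 0.055500000000000035 mat (np.float64(0.056000000000000036), np.float64(0.06500000000000004))
0 chest to 0.05250000000000003 mat (np.float64(0.05300000000000003), np.float64(0.06550000000000004))
0.03 chest to 0.05300000000000003 mat (np.float64(0.053500000000000034), np.float64(0.06600000000000004))
0.05 chest to 0.05100000000000003 mat (np.float64(0.054500000000000035), np.float64(0.06400000000000004))
```

```bash
python3 -c "
from plant import *
print(close_job())"
```

```text
the job is handed in; nothing more can be done
None
```

The job is handed in at about 27 s: by the last camera fit the chest stands flat with its whole base on the mat, about 10 mm inside the front edge and under 1° off the mat's axis. The shaker stands on the board beside the jar. The planted corners crept a few mm during the walk, and I did not measure the mug, bowl and cup at the end.

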